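# Close up the painting bench

## Robot

A 6-joint arm with a two-finger parallel gripper is mounted at the origin on the work surface. World frame = base frame: x ahead of the robot, y to its left, z up, the work surface at z = 0. Lengths are in m, angles in rad, forces in N, time in s.
With the tool pointing down it reaches from about 0.35 to 0.925 m from the base axis. Payload 6.4 kg.
Tool frame: the origin (TCP) lies between the finger pads; the fingertips stand 25 mm ahead of it and the grasp point (between the pads) lies 6 mm ahead of it; z points along the fingers, y is the direction in which the jaws open and shut (so a half turn about z gives the same grasp; the last joint's range is limited). The gripper opens to 94 mm and grips with 3 to 60 N. Pads are 16 mm wide; open, the fingers measure 119 mm over their backs; the gripper's body (75 mm by 177 mm) begins 78 mm behind the grasp point.
Start: joints at [-1.494, 0.245, 1.558, -0, 1.339, -0.174], TCP at [0.161, -0.63, 0.23] pointing down, gripper open.
Joint ranges: [-3.13, 3.13], [-1.02, 2.26], [0.13, 2.54], [-0.95, 4.09], [0.21, 2.88], [-2.74, 2.74]. Speed limits (rad/s): [2.57, 2.57, 3.14, 3.14, 3.14, 3.14].

## Interface

Orientations are given as [roll, pitch, yaw] about the fixed x, y, z axes, in that order (R = Rz(yaw) Ry(pitch) Rx(roll)).
In Python, from cell import monitor, cams, bot, spotter gives the robot as it stands.
- The arm moves only by the tool servo_tool, never from a script. Its argument "plan" is a list that holds one entry, the list of rows, each a list of 6 numbers: the shift along the tool's x, y, z in cm, then the turn, a rotation vector about the tool's x, y, z in rad. In form: [[[tx, ty, tz, rx, ry, rz], ...]]. A call has 1 to 20 rows; each row shifts and turns the commanded pose from where the row before left it, along the tool's axes as they then stand; what a row does not reach is not made up. A row lasts 1/12 s, in which the tool goes at most 41.7 mm and 7.16 degrees, less where a joint would pass 70% of its speed; a pose out of reach is approached as far as the arm can. A call with a gripper value outside its range is refused whole. "claw" is the opening, from -1 (shut) to 1 (fully open), so that 0 is half open, set as the call begins (left out, the last holds). The fingers move at their own pace and stop on an object; "grip_force" is the grip in N (left out, the last holds). Time passes only in rows, so rows that do not move let the fingers close. It gives the time, the measured TCP pose, the force and the opening at its end, in the units of the state.
- monitor.state(): the state, without advancing time (a new reading comes with each control period).
- cams.get_image(name): name is "scene" or "top"; returns the picture (400x640x3 uint8, red, green, blue); there is no depth.
- cams.camera_info(name): a dict with "fov_y" (degrees; the focal length in pixels is half the picture's height over the tangent of half this angle, whatever the lens; pixels are square), "cx", "cy" (the principal point, pixels), "position" and "rotation" of the camera in the world. Camera axes: x right, y up, looking along -z (the intrinsics and any distortion apply to the point x, -y, -z); pixel columns grow to the right and rows downward; lengths in m; the calibration is good to about 2 mm. A picture is of the moment at which its call begins. camera_info takes no time and is no camera call.
- bot.hand_in(): hands the job in, once; it reports no verdict.
Trained networks look in the newest picture that a camera, given by its name, has taken for a name from the list of things; names that differ only in an ending like _2 or _b are one class to them, and where a whole thing is asked for, a point or a joint stands for the part that bears it (a point fixed in the world has none). Each returns a list of dicts, best first, with "p" (0 to 1); they miss things now and then, are a little off and sometimes report something else, mostly with a low value. They report only what shows in the picture. A call takes as long as a camera call.
- spotter.regions_of(name, camera): "mask" (400x640 bool, what is visible of it) and "rect" ([centre column, centre row, width, height] in pixels, round what is visible of it).
The state is a dict: "time": time; "joints": joint angles; "joint_velocities": joint speeds; "tau": joint torques, N m; "position": TCP position; "eef_rot": TCP orientation; "force": force on the tool from outside, world axes, zero at the start; "wrist_torque": the same for the moment, N m; "grip_width": finger opening in m.
Only numpy, scipy, OpenCV 4.12 (cv2) and the standard library are available. Lean on these libraries where they do the work, as an engineer would, in place of code of your own. Each camera call takes 0.05 s, during which the arm holds its last target. There are 200 camera calls.

## Task

Close up the painter's bench for the night: push both open drawers of the wooden chest fully home, and push the lid of the dark wooden tile box down until it lies flat shut. Use the fingertips only: pick nothing up, keep the little glaze pot standing in its drawer, and leave the jar, the mug and the vase where they are.

Things in the scene. Friction and masses are not known exactly. Their poses are not given: they have to be found in the camera images.
- chest: low brown wooden chest fixed to the bench, 190 deep (x) x 226 wide (y) x 88 high, two drawers side by side. Origin on the bench, under the middle of the outer face of its CLOSED drawer fronts; its x axis points into the chest (the way the drawers are pushed shut), y to the left drawer, z up. The chest stands on either side of the bench, turned up to 0.4 rad.
- left_drawer (a joint): how far the left (+y) drawer is pulled out towards -x of the chest, m; 0 = fully home, opens to 0.12. Slides with about 1.2 N of friction, plus 4 N per m/s, and stays where it is left. Its front is a plate 15 thick, 110 wide, 82 high, from 3 to 85 above the bench, with one knob
- right_drawer (a joint): the same for the right (-y) drawer
- left_drawer_knob (a point): middle of the outer face of the left drawer's round wooden knob: a disc of diameter 26, 10 thick, whose face stands 22 out from the drawer front, 44 above the bench; moves with the drawer. The point's axes are those of the chest
- right_drawer_knob (a point): the same for the right drawer
- glaze_pot: little white lidded ceramic pot, diameter 40, 42 high, about 80 g, standing loose on the floor of the left drawer. Origin at the centre of its underside, z up when standing
- tile_box: dark wooden box fixed to the bench, 160 (x) x 190 (y) x 62 high, holding white tiles, with a lid hinged on its far (+x) top edge. Origin on the bench under its centre; x points to the hinge side, z up. It stands on the other side of the bench from the chest, turned up to 0.4 rad.
- lid (a joint): lid angle, rad; 0 = lying flat shut, grows as its free edge swings up and over towards +x; starts part open, leaning towards -x of the box; at most 1.7. A stiff hinge: the lid stays where it is left, and turns with about 0.2 to 0.45 N m. Lid: flat plate 164 from hinge to free edge, 194 wide, 8 thick, no handle; shut, its upper (outer) face lies 70 above the bench
- lid_hinge (a point): middle of the hinge line (along y of the box), on the box's rim 62 above the bench, 80 from the box's centre in +x; the lid's lower (inner) face passes through this line. Axes as the box
- lid_edge (a point): middle of the lid's free edge, on its upper (outer) face, 164 from the hinge line along the lid; moves with the lid
- paint_jar: bystander: clear jar with a white cap, diameter 54, 68 high, near the front middle of the bench; origin at the centre of its underside
- mug: bystander: white mug, diameter 72, 80 high, out to the left; origin at the centre of its underside
- vase: bystander: small terracotta vase, diameter 68, 82 high, out to the right; origin at the centre of its underside

How it is judged:
At the end, for the whole second after the job is handed in: both drawers within 5 mm of fully home, the lid within 0.04 rad of flat shut, and the glaze pot standing upright and still on the floor of the left drawer (value of joint each of left_drawer, right_drawer below 0.005 m and value of joint lid below 0.04 rad and angle between glaze_pot's own z axis and vertical below 0.2 rad and z of glaze_pot in the frame of left_drawer_knob below -0.015 m and horizontal distance between glaze_pot and left_drawer_knob below 0.19 m and linear speed of glaze_pot below 0.02 m/s); the robot touches nothing.
It fails at once if the glaze pot was lifted off the drawer floor (z of glaze_pot in the frame of left_drawer_knob above -0.01 m).
It fails at once if the glaze pot fell over (angle between glaze_pot's own z axis and vertical above 0.7 rad).
It fails at once if a bystander (jar, mug or vase) was moved more than 20 mm or lifted (distance of any of paint_jar, mug, vase from where it was at the start of the episode above 0.02 m).
It also fails if it takes over 58 s, if anything falls off the work surface, if the arm or the gripper's body presses on something with over 40 N, if the wrist force passes 120 N, or if a joint passes its speed limit or range.

## Working session

There is one attempt and no reset: what is moved stays moved. The work goes in short steps, Python scripts to look and compute and a tool call to move; the robot and the scene stay as the last step left them, time stands still between calls to the robot, and variables do not carry over. Pictures are saved under pics/ and viewed, about 8 in all and at most 12, crops included, and the job is handed in when it is done.

Besides the shell and the picture viewer there is one more tool, called after "Request:" as name(argument=value, ...), one argument or row to a line, values as JSON. servo_tool: Moves the arm, as the interface text tells. Its arguments: {"type":"object","properties":{"plan":{"type":"array"},"claw":{"type":"number"},"grip_force":{"type":"number"}},"required":["plan"]}

```bash
mkdir -p pics; ls; python3 - <<'E'
from cell import monitor,cams,spotter
import cv2,numpy as np
s=monitor.state();print(s)
for c in("scene","top"):
    im=cams.get_image(c);cv2.imwrite(f"pics/{c}0.png",im[:,:,::-1]);print(c,cams.camera_info(c))
    for n in("chest","left_drawer_knob","right_drawer_knob","left_drawer","right_drawer","lid","tile_box","glaze_pot","paint_jar","mug","vase"):
        r=spotter.regions_of(n,c);print(n,[(np.round(q["rect"]).tolist(),round(q["p"],2)) for q in r[:3]])
E
```

```text
pics
{'time': 0.0, 'joints': array([-1.49412174e+00,  2.45799872e-01,  1.55899663e+00, -2.04249991e-05,
        1.33868477e+00, -1.74125915e-01]), 'joint_velocities': array([-0.00010589, -0.00109065, -0.0010077 , -0.00053778, -0.00068638,
       -0.0001366 ]), 'tau': array([-1.97873910e-04, -4.15838671e+01, -3.14603269e+01,  6.83337939e-02,
        3.31594271e-02, -1.42869267e-04]), 'position': array([ 0.1612585 , -0.62911373,  0.22936374]), 'eef_rot': array([-3.13972915e+00, -3.07629948e-04,  2.50804931e-01]), 'force': array([ 0.37409075, -0.46603049,  0.09265649]), 'wrist_torque': array([0.00111302, 0.02454454, 0.05691747]), 'grip_width': 0.09386878890862804}
scene {'fov_y': 47.13762412015947, 'cx': 320.31032373031167, 'cy': 203.8467790985266, 'position': array([1.36364384, 0.24404768, 1.54760835]), 'rotation': array([ 0.50989256, -0.01341201,  1.85825974])}
chest [([236.0, 212.0, 98.0, 87.0], 0.92)]
left_drawer_knob [([266.0, 194.0, 39.0, 33.0], 0.62)]
right_drawer_knob [([239.0, 182.0, 34.0, 30.0], 0.6)]
left_drawer [([264.0, 193.0, 32.0, 34.0], 0.66), ([326.0, 170.0, 12.0, 23.0]
[... 520 characters left out ...]
93.0], 0.71)]
left_drawer_knob [([389.0, 191.0, 42.0, 40.0], 0.56)]
right_drawer_knob [([427.0, 196.0, 38.0, 32.0], 0.83), ([494.0, 218.0, 23.0, 22.0], 0.67), ([421.0, 167.0, 96.0, 96.0], 0.36)]
left_drawer [([390.0, 195.0, 44.0, 43.0], 0.84)]
right_drawer [([426.0, 197.0, 34.0, 39.0], 0.91)]
lid [([242.0, 198.0, 79.0, 56.0], 0.71), ([493.0, 219.0, 19.0, 20.0], 0.67), ([427.0, 197.0, 38.0, 39.0], 0.61)]
tile_box [([244.0, 202.0, 81.0, 70.0], 0.92), ([156.0, 229.0, 33.0, 30.0], 0.3), ([427.0, 199.0, 34.0, 38.0], 0.22)]
glaze_pot [([394.0, 185.0, 16.0, 17.0], 0.64)]
paint_jar [([333.0, 255.0, 18.0, 18.0], 0.54)]
mug [([157.0, 228.0, 36.0, 29.0], 0.92)]
vase [([493.0, 218.0, 25.0, 23.0], 0.92)]
```

View pics/scene0.png

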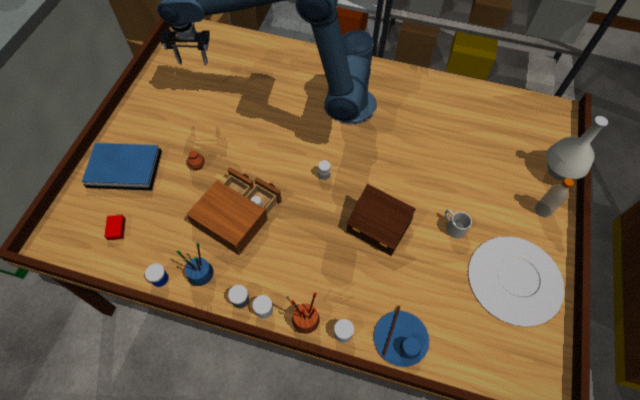

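View pics/top0.png

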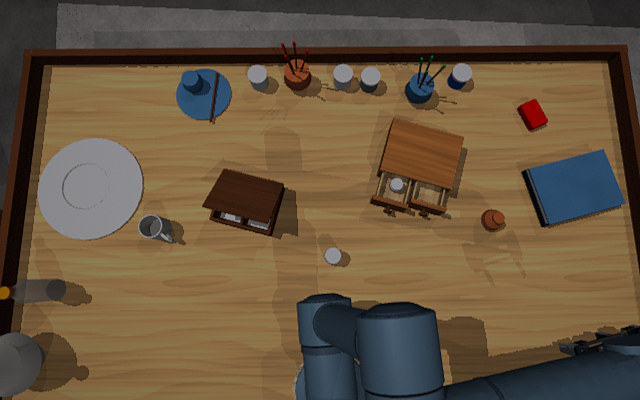

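```bash
python3 - <<'E'
import cv2,numpy as np
t=cv2.imread("pics/top0.png");s=cv2.imread("pics/scene0.png")
def crop(im,x0,x1,y0,y1,k):
    c=cv2.resize(im[y0:y1,x0:x1],None,fx=k,fy=k,interpolation=cv2.INTER_CUBIC);c=cv2.convertScaleAbs(c,alpha=1.5,beta=15)
    for v in range(-(-x0//10)*10,x1,10):
        cv2.line(c,((v-x0)*k,0),((v-x0)*k,6),(0,255,255),1);cv2.putText(c,str(v),((v-x0)*k+1,16),0,.35,(0,255,255))
    for v in range(-(-y0//10)*10,y1,10):
        cv2.line(c,(0,(v-y0)*k),(6,(v-y0)*k),(0,255,255),1);cv2.putText(c,str(v),(8,(v-y0)*k+4),0,.35,(0,255,255))
    return c
cv2.imwrite("pics/c1.png",crop(t,365,475,112,224,5))
a=crop(t,196,294,162,242,6);cv2.imwrite("pics/c2.png",a)
b=crop(s,180,290,160,255,6);cv2.imwrite("pics/c3.png",b)
b=crop(s,340,420,180,260,7);cv2.imwrite("pics/c4.png",b)
E
```

```text
(no output)
```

View pics/c1.png

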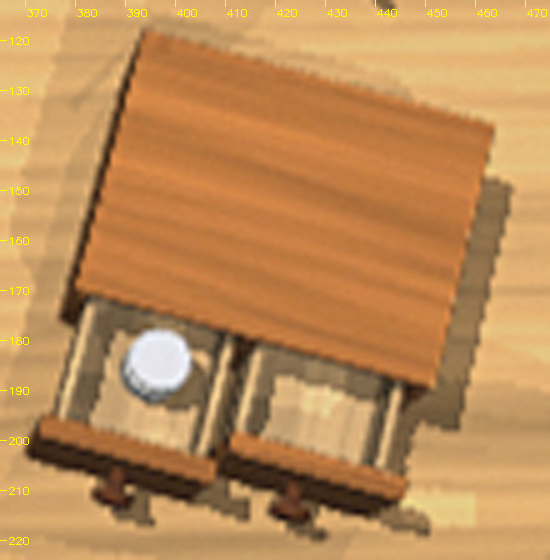

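View pics/c2.png

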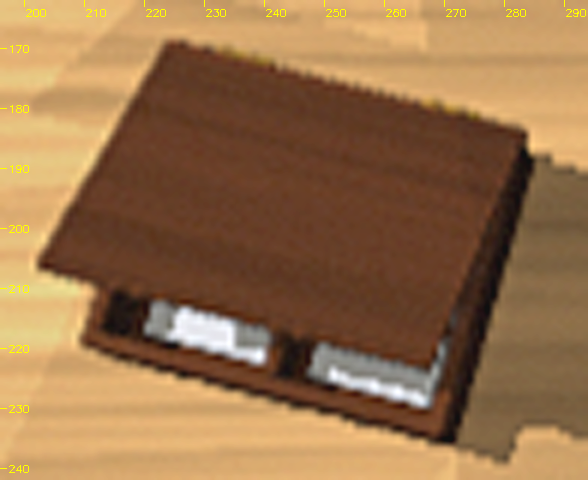

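View pics/c4.png

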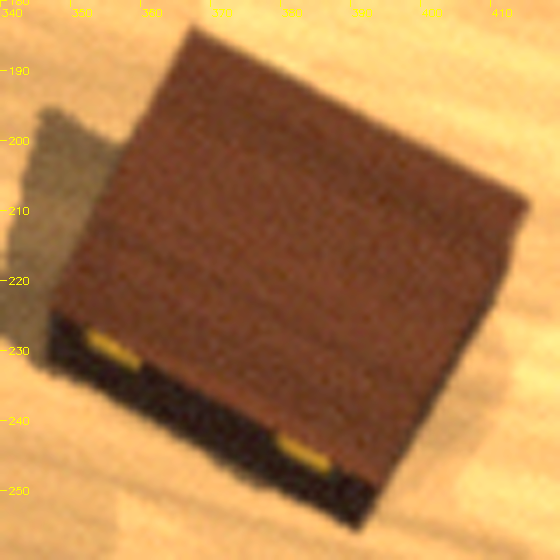

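```bash
cat > h.py <<'E'
import numpy as np
from cell import monitor,cams,spotter
from scipy.spatial.transform import Rotation as R
from scipy.optimize import least_squares
C={}
for n in("scene","top"):
    i=cams.camera_info(n);C[n]=(200/np.tan(np.radians(i["fov_y"]/2)),i["cx"],i["cy"],i["position"],R.from_euler("xyz",i["rotation"]).as_matrix())
def proj(n,P):
    f,cx,cy,p,M=C[n];q=(np.atleast_2d(P)-p)@M
    return np.c_[cx-f*q[:,0]/q[:,2],cy+f*q[:,1]/q[:,2]]
def ray(n,u,v,z):
    f,cx,cy,p,M=C[n];d=M@np.array([(u-cx)/f,-(v-cy)/f,-1]);return p+d*(z-p[2])/d[2]
def W(x,y,a,P):
    c,s=np.cos(a),np.sin(a);P=np.array(P);return np.c_[x+c*P[:,0]-s*P[:,1],y+s*P[:,0]+c*P[:,1],P[:,2]]
E
python3 - <<'E'
from h import *
print(proj("top",monitor.state()["position"]),proj("scene",monitor.state()["position"]))
T=np.array([(394,118),(463.8,137.4),(451.4,189.6),(380.6,169),(374,195),(408.6,204),(371.6,200),(407.4,208),(412,198.6),(446.4,207.6),(411,203),(445.4,211.6),(387.4,211.5),(423.4,214.4)])
def pts(q):
    x,y,a,l,r=q;f=.0
    P=[(.19,.113,.088),(.19,-.113,.088),(.0,-.113,.088),(.0,.113,.088)]
    # plate outer face at -l, thickness .015
    for d,y0 in((l,.0565),(r,-.0565)):
        P+=[(-d+.015,y0+.055,.085),(-d+.015,y0-.055,.085),(-d,y0+.055,.085),(-d,y0-.055,.085)]
    P+=[(-l-.017,.0565,.044),(-r-.017,-.0565,.044)]
    return W(x,y,a,P)
w=np.ones(14)
f=least_squares(lambda q:(proj("top",pts(q))-T).ravel(),[.45,-.2,0,.05,.05],loss="soft_l1")
print("chest",np.round(f.x,4));print(np.round(f.fun.reshape(-1,2),1).tolist())
print("knobs",W(*f.x[:3],[(-f.x[3]-.022,.0565,.044),(-f.x[4]-.022,-.0565,.044)]).round(4))
T2=np.array([(224,168.7),(283.8,183.7),(268.5,222.8),(202.3,206.3),(271,235.3)])
S2=np.array([(347.4,224.3),(393.6,249.6),(415.7,209.3),(367.1,184),(391.4,255.7),(346.9,231.7)])
def bp(q):
    x,y,a,t=q;n=np.array([np.sin(t),0,np.cos(t)]);d=np.array([-np.cos(t),0,np.sin(t)]);h=np.array([.08,0,.062])
    L=lambda u,yy:h+.008*n+u*d+np.array([0,yy,0])
    a1=[L(0,.097),L(0,-.097),L(.164,-.097),L(.164,.097),(-.08,-.095,0.)]
    a2=[L(0,-.097),L(0,.097),L(.164,.097),L(.164,-.097),(.08,.095,0.),(.08,-.095,0.)]
    return W(x,y,a,a1),W(x,y,a,a2)
def res(q):
    A,B=bp(q);return np.r_[(proj("top",A)-T2).ravel(),(proj("scene",B)-S2).ravel()]
g=least_squares(res,[.5,.2,0,.5],loss="soft_l1")
print("box",np.round(g.x,4));print(np.round(g.fun.reshape(-1,2),1).tolist());print(bp(g.x)[0].round(3).tolist())
print("pot",ray("top",397,184,.052),"jar",ray("top",333,256,.06),ray("scene",325,170,.04),"vase",ray("top",493,219,.06),"mug",ray("top",157,228,.06))
E
```

```text
[[584.39043349 342.71242176]] [[191.20246728  57.58429025]]
chest [ 0.6111 -0.2629 -0.2811  0.0888  0.0681]
[[-0.2, -3.3], [0.5, -4.3], [0.1, 1.2], [-1.5, 2.4], [-0.4, -0.3], [0.3, 0.2], [0.8, -0.6], [0.4, 0.9], [-0.5, -0.6], [0.6, -0.1], [-0.7, -0.3], [0.6, 0.7], [-0.8, 0.0], [0.1, 0.4]]
knobs [[ 0.5203 -0.1778  0.044 ]
 [ 0.5089 -0.2922  0.044 ]]
box [ 0.5601  0.2548 -0.2566  0.5364]
[[-1.2, -1.5], [-0.5, -1.6], [-1.2, 0.1], [-1.1, 0.1], [0.4, 0.3], [-1.7, -0.7], [0.2, -0.1], [-0.0, -1.3], [-0.5, -0.9], [-0.5, 0.2], [-1.3, -0.4]]
[[0.666, 0.327, 0.069], [0.617, 0.14, 0.069], [0.48, 0.175, 0.153], [0.53, 0.363, 0.153], [0.459, 0.183, 0.0]]
pot [ 0.61056549 -0.21399611  0.052     ] jar [ 0.38970209 -0.01015157  0.06      ] [ 0.39780781 -0.0011923   0.04      ] vase [ 0.49595802 -0.50181598  0.06      ] mug [0.48025901 0.5223284  0.06      ]
```

Request:
servo_tool(
  plan=[
    [[0, 0, 0, 0, 0, 0.106], [0, 0, 0, 0, 0, 0.106], [0, 0, 0, 0, 0, 0.106], [0, 0, 0, 0, 0, 0.106], [0, 0, 0, 0, 0, 0.106], [1.37, -2.8, 0, 0, 0, 0], [1.37, -2.8, 0, 0, 0, 0], [1.37, -2.8, 0, 0, 0, 0], [1.37, -2.8, 0, 0, 0, 0], [1.37, -2.8, 0, 0, 0, 0], [1.37, -2.8, 0, 0, 0, 0], [1.37, -2.8, 0, 0, 0, 0], [1.37, -2.8, 0, 0, 0, 0], [1.37, -2.8, 0, 0, 0, 0], [1.37, -2.8, 0, 0, 0, 0], [1.37, -2.8, 0, 0, 0, 0], [1.37, -2.8, 0, 0, 0, 0], [1.37, -2.8, 0, 0, 0, 0], [1.37, -2.8, 0, 0, 0, 0], [1.37, -2.8, 0, 0, 0, 0]],
  ],
  claw=-1,
)

```text
time: 2.87
position: [0.4755, -0.2813, 0.2307]
eef_rot: [3.141, -0.0, -0.279]
force: [0.1, -1.2, 0.0]
grip_width: 0.0005
```

```bash
cat >> h.py <<'E'
def to(*tgt):
    s=monitor.state();M=R.from_euler("xyz",s["eef_rot"]).as_matrix()
    print("t",s["time"],"pos",s["position"].round(4),"rot",s["eef_rot"].round(3),"F",s["force"].round(1))
    for t in tgt:print("delta cm",((np.array(t)-s["position"])@M*100).round(2))
E
python3 - <<'E'
from h import *
to((.475,-.282,.23))
T=np.array([(394,118),(463.8,137.4),(451.4,189.6),(380.6,169),(374,195),(408.6,204),(371.6,200),(407.4,208),(412,198.6),(446.4,207.6),(411,203),(445.4,211.6),(387.4,211.5),(423.4,214.4)])
def pts(q):
    x,y,a,l,r=q
    P=[(.19,.113,.088),(.19,-.113,.088),(.015,-.113,.088),(.015,.113,.088)]
    for d,y0 in((l,.0565),(r,-.0565)):
        P+=[(-d+.015,y0+.055,.085),(-d+.015,y0-.055,.085),(-d,y0+.055,.085),(-d,y0-.055,.085)]
    P+=[(-l-.017,.0565,.044),(-r-.017,-.0565,.044)]
    return W(x,y,a,P)
f=least_squares(lambda q:(proj("top",pts(q))-T).ravel(),[.45,-.2,0,.05,.05],loss="soft_l1")
print("chest",np.round(f.x,4));print(np.round(f.fun.reshape(-1,2),1).tolist())
x=f.x
print("knobs",W(*x[:3],[(-x[3]-.022,.0565,.044),(-x[4]-.022,-.0565,.044),(-.022,.0565,.044),(-.022,-.0565,.044)]).round(4))
E
```

```text
t 2.8667 pos [ 0.4755 -0.2813  0.2307] rot [ 3.141 -0.    -0.279] F [ 0.1 -1.2  0. ]
delta cm [-0.03  0.08  0.07]
chest [ 0.6009 -0.2603 -0.2889  0.0788  0.0571]
[[-0.3, -0.3], [0.4, -0.7], [0.5, 0.1], [-0.9, 0.8], [-0.4, -0.5], [0.3, 0.3], [0.7, -0.8], [0.3, 1.1], [-0.5, -0.8], [0.6, 0.1], [-0.6, -0.5], [0.5, 0.8], [-0.9, 0.0], [0.0, 0.4]]
knobs [[ 0.5204 -0.1775  0.044 ]
 [ 0.5089 -0.2919  0.044 ]
 [ 0.5959 -0.1999  0.044 ]
 [ 0.5637 -0.3082  0.044 ]]
```

Request:
servo_tool(
  plan=[
    [[0, 0, 2.5, 0, 0, 0], [0, 0, 2.5, 0, 0, 0], [0, 0, 2.5, 0, 0, 0], [0, 0, 2.5, 0, 0, 0], [0, 0, 2.5, 0, 0, 0], [0, 0, 2.5, 0, 0, 0], [0, 0, 2.5, 0, 0, 0], [1, 0, 0, 0, 0, 0], [1, 0, 0, 0, 0, 0], [0.5, 0, 0, 0, 0, 0], [0.5, 0, 0, 0, 0, 0], [0.5, 0, 0, 0, 0, 0], [0.5, 0, 0, 0, 0, 0], [0.5, 0, 0, 0, 0, 0], [0.5, 0, 0, 0, 0, 0], [0.5, 0, 0, 0, 0, 0], [0.5, 0, 0, 0, 0, 0], [0.5, 0, 0, 0, 0, 0], [0.5, 0, 0, 0, 0, 0], [0.5, 0, 0, 0, 0, 0]],
  ],
)

```text
time: 4.53
position: [0.5471, -0.3034, 0.0554]
eef_rot: [3.142, 0.0, -0.279]
force: [-1.3, 0.2, 0.6]
grip_width: 0.0005
```

```bash
python3 - <<'E'
from h import *
u=np.array([np.cos(-.289),np.sin(-.289),0])
to(np.array([.5637,-.3082,.055])-.008*u)
E
```

```text
t 4.5333 pos [ 0.5471 -0.3034  0.0554] rot [ 3.142  0.    -0.279] F [-1.3  0.2  0.6]
delta cm [ 0.93 -0.    0.04]
```

Request:
servo_tool(
  plan=[
    [[0.3, 0, 0, 0, 0, 0], [0.3, 0, 0, 0, 0, 0], [0.2, 0, 0, 0, 0, 0], [0.1, 0, 0, 0, 0, 0], [0.1, 0, 0, 0, 0, 0], [0.1, 0, 0, 0, 0, 0], [0.0, 0, 0, 0, 0, 0]],
  ],
)

```text
time: 5.12
position: [0.5557, -0.3058, 0.0554]
eef_rot: [-3.141, 0.005, -0.279]
force: [-7.8, 0.6, 5.1]
grip_width: 0.0006
```

Request:
servo_tool(
  plan=[
    [[-1.5, 0, 0, 0, 0, 0], [-3, 0, 0, 0, 0, 0], [-3, 0, 0, 0, 0, 0], [-3, 0, 0, 0, 0, 0], [0, -2.8, 0, 0, 0, 0], [0, -2.8, 0, 0, 0, 0], [0, -2.8, 0, 0, 0, 0], [0, -2.8, 0, 0, 0, 0], [0, 0, 0, 0, 0, 0]],
  ],
)

```text
time: 5.87
position: [0.4878, -0.166, 0.0554]
eef_rot: [-3.14, -0.0, -0.276]
force: [-0.6, -0.2, -0.9]
grip_width: 0.0003
```

```bash
python3 - <<'E'
from h import *
u=np.array([np.cos(-.289),np.sin(-.289),0])
to(np.array([.5204,-.1775,.055])-.008*u,np.array([.5959,-.1999,.055])-.008*u)
E
```

```text
t 5.8667 pos [ 0.4878 -0.166   0.0554] rot [-3.14  -0.    -0.276] F [-0.6 -0.2 -0.9]
delta cm [2.65 0.21 0.04]
delta cm [10.53  0.31  0.04]
```

Request:
servo_tool(
  plan=[
    [[0.7, 0.1, 0, 0, 0, 0], [0.7, 0.15, 0, 0, 0, 0], [0.4, 0, 0, 0, 0, 0], [0.25, 0, 0, 0, 0, 0], [0.25, 0, 0, 0, 0, 0], [0.25, 0, 0, 0, 0, 0], [0.25, 0, 0, 0, 0, 0], [0.3, 0, 0, 0, 0, 0], [0.3, 0, 0, 0, 0, 0], [0.3, 0, 0, 0, 0, 0], [0.3, 0, 0, 0, 0, 0], [0.3, 0, 0, 0, 0, 0], [0.3, 0, 0, 0, 0, 0], [0.3, 0, 0, 0, 0, 0], [0.3, 0, 0, 0, 0, 0], [0.3, 0, 0, 0, 0, 0], [0.3, 0, 0, 0, 0, 0], [0.3, 0, 0, 0, 0, 0], [0.3, 0, 0, 0, 0, 0], [0.3, 0, 0, 0, 0, 0]],
  ],
)

```text
time: 7.53
position: [0.5512, -0.1906, 0.0554]
eef_rot: [-3.142, 0.0, -0.279]
force: [-1.9, -0.3, -0.6]
grip_width: 0.0004
```

Request:
servo_tool(
  plan=[
    [[0.3, 0, 0, 0, 0, 0], [0.3, 0, 0, 0, 0, 0], [0.3, 0, 0, 0, 0, 0], [0.3, 0, 0, 0, 0, 0], [0.3, 0, 0, 0, 0, 0], [0.3, 0, 0, 0, 0, 0], [0.3, 0, 0, 0, 0, 0], [0.3, 0, 0, 0, 0, 0], [0.3, 0, 0, 0, 0, 0], [0.25, 0, 0, 0, 0, 0], [0.2, 0, 0, 0, 0, 0]],
  ],
)

```text
time: 8.45
position: [0.5816, -0.1993, 0.0555]
eef_rot: [3.142, -0.0, -0.279]
force: [-1.5, -0.5, -0.6]
grip_width: 0.0002
```

```bash
python3 - <<'E'
from h import *
u=np.array([np.cos(-.289),np.sin(-.289),0])
to(np.array([.5959,-.1999,.055])-.008*u)
E
```

```text
t 8.45 pos [ 0.5816 -0.1993  0.0555] rot [ 3.142 -0.    -0.279] F [-1.5 -0.5 -0.6]
delta cm [ 0.59 -0.35  0.05]
```

Request:
servo_tool(
  plan=[
    [[0.15, 0, 0, 0, 0, 0], [0.15, 0, 0, 0, 0, 0], [0.1, 0, 0, 0, 0, 0], [0.1, 0, 0, 0, 0, 0], [0.1, 0, 0, 0, 0, 0], [0.1, 0, 0, 0, 0, 0], [0.1, 0, 0, 0, 0, 0], [0, 0, 0, 0, 0, 0]],
  ],
)

```text
time: 9.12
position: [0.5871, -0.2009, 0.0555]
eef_rot: [-3.141, 0.006, -0.279]
force: [-10.6, 2.1, 8.1]
grip_width: 0.0003
```

```bash
python3 - <<'E'
from h import *
u=np.array([np.cos(-.289),np.sin(-.289),0])
to(np.array([.5959,-.1999,.055])-.008*u)
E
```

```text
t 9.1167 pos [ 0.5871 -0.2009  0.0555] rot [-3.141  0.006 -0.279] F [-10.6   2.1   8.1]
delta cm [ 0.02 -0.35  0.05]
```

Request:
servo_tool(
  plan=[
    [[-1, 0, 0, 0, 0, 0], [-2, 0, 0, 0, 0, 0], [-2, 0, 0, 0, 0, 0], [0, 0, -3.4, 0, 0, 0], [0, 0, -3.4, 0, 0, 0], [0, 0, -3.4, 0, 0, 0], [0, 0, -3.4, 0, 0, 0], [0, 0, -3.4, 0, 0, 0]],
  ],
)

```text
time: 9.78
position: [0.5411, -0.1874, 0.2275]
eef_rot: [-3.141, -0.002, -0.279]
force: [1.0, -1.0, -0.4]
grip_width: 0.0004
```

Request:
servo_tool(
  plan=[
    [[-1.04, -3.06, 0, 0, 0, 0], [-1.04, -3.06, 0, 0, 0, 0], [-1.04, -3.06, 0, 0, 0, 0], [-1.04, -3.06, 0, 0, 0, 0], [-1.04, -3.06, 0, 0, 0, 0], [-1.04, -3.06, 0, 0, 0, 0], [-1.04, -3.06, 0, 0, 0, 0], [-1.04, -3.06, 0, 0, 0, 0], [-1.04, -3.06, 0, 0, 0, 0], [-1.04, -3.06, 0, 0, 0, 0], [-1.04, -3.06, 0, 0, 0, 0], [-1.04, -3.06, 0, 0, 0, 0], [-1.04, -3.06, 0, 0, 0, 0], [-1.04, -3.06, 0, 0, 0, 0], [0, 0, 0, 0, 0, 0]],
  ],
)

```text
time: 11.03
position: [0.5183, 0.2691, 0.2258]
eef_rot: [-3.139, -0.0, -0.274]
force: [0.3, -0.3, 0.4]
grip_width: 0.0002
```

```bash
python3 - <<'E'
from h import *
to((.5165,.2662,.18),(.5165,.2662,.095))
E
```

```text
t 11.0333 pos [0.5183 0.2691 0.2258] rot [-3.139 -0.    -0.274] F [ 0.3 -0.3  0.4]
delta cm [-0.1   0.34  4.58]
delta cm [-0.1   0.36 13.08]
```

Descend: 4.5 cm, then slowly push to about 12.7 cm down.

Request:
servo_tool(
  plan=[
    [[0, 0, 1.5, 0, 0, 0], [0, 0, 1.5, 0, 0, 0], [0, 0, 1.5, 0, 0, 0], [0, 0, 0.5, 0, 0, 0], [0, 0, 0.5, 0, 0, 0], [0, 0, 0.5, 0, 0, 0], [0, 0, 0.5, 0, 0, 0], [0, 0, 0.5, 0, 0, 0], [0, 0, 0.5, 0, 0, 0], [0, 0, 0.5, 0, 0, 0], [0, 0, 0.5, 0, 0, 0], [0, 0, 0.5, 0, 0, 0], [0, 0, 0.5, 0, 0, 0]],
  ],
)

```text
time: 12.12
position: [0.5188, 0.2643, 0.1299]
eef_rot: [3.142, 0.0, -0.279]
force: [-1.6, 0.8, 2.2]
grip_width: 0.0002
```

Request:
servo_tool(
  plan=[
    [[0, 0, 0.5, 0, 0, 0], [0, 0, 0.5, 0, 0, 0], [0, 0, 0.5, 0, 0, 0], [0, 0, 0.5, 0, 0, 0], [0, 0, 0.4, 0, 0, 0], [0, 0, 0.3, 0, 0, 0], [0, 0, 0, 0, 0, 0]],
  ],
)

```text
time: 12.7
position: [0.5186, 0.2641, 0.1025]
eef_rot: [3.141, 0.001, -0.279]
force: [0.0, 0.2, 0.3]
grip_width: 0.0002
```

Request:
servo_tool(
  plan=[
    [[0, 0, 0.2, 0, 0, 0], [0, 0, 0.2, 0, 0, 0], [0, 0, 0.2, 0, 0, 0], [0, 0, 0.1, 0, 0, 0], [0, 0, 0.1, 0, 0, 0], [0, 0, 0.1, 0, 0, 0]],
  ],
)

```text
time: 13.2
position: [0.519, 0.2644, 0.0951]
eef_rot: [3.141, 0.0, -0.279]
force: [-4.8, -0.3, 11.1]
grip_width: 0.0005
```

Request:
servo_tool(
  plan=[
    [[0, 0, -2, 0, 0, 0], [0, 0, -4, 0, 0, 0], [0, 0, -4, 0, 0, 0], [0, 0, -4, 0, 0, 0], [-1.5, 3.2, 0, 0, 0, 0], [-1.5, 3.2, 0, 0, 0, 0], [-1.5, 3.2, 0, 0, 0, 0], [-1.5, 3.2, 0, 0, 0, 0], [-1.5, 3.2, 0, 0, 0, 0], [-1.5, 3.2, 0, 0, 0, 0], [-1.5, 3.2, 0, 0, 0, 0], [-1.5, 3.2, 0, 0, 0, 0], [0, 0, 0, 0, 0, 0]],
  ],
)

```text
time: 14.28
position: [0.3311, 0.0484, 0.2344]
eef_rot: [3.14, -0.003, -0.285]
force: [-0.0, -1.0, 0.8]
grip_width: 0.0003
```

```bash
python3 - <<'E'
from h import *
import cv2
to()
t=cams.get_image("top");cv2.imwrite("pics/t1.png",cv2.resize(cv2.convertScaleAbs(t[105:275,185:515],alpha=1.5,beta=15),None,fx=2.4,fy=2.4,interpolation=2)[:,:,::-1])
s=cams.get_image("scene");cv2.imwrite("pics/s1.png",cv2.resize(cv2.convertScaleAbs(s[140:270,180:480],alpha=1.5,beta=15),None,fx=2.6,fy=2.6,interpolation=2)[:,:,::-1])
E
```

```text
t 14.2833 pos [0.3311 0.0484 0.2344] rot [ 3.14e+00 -3.00e-03 -2.85e-01] F [-0.  -1.   0.8]
```

View pics/t1.png

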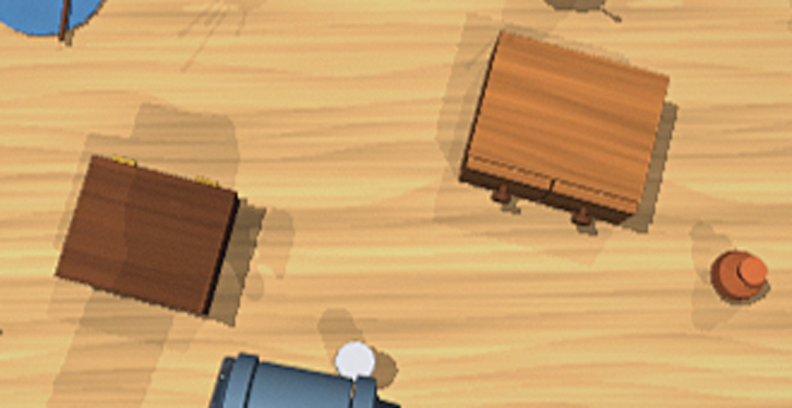

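View pics/s1.png

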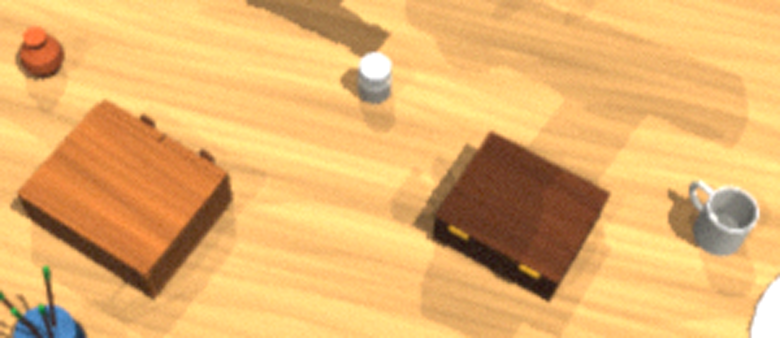

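```bash
python3 -c "
from cell import bot;print(bot.hand_in())"
```

```text
the job is handed in; nothing more can be done
None
```

I pushed both drawers home by their knobs and pressed the lid down with closed fingertips, then handed the job in at about 14.4 s. I got no verdict back.

- **Drawers:** each one stopped hard within 1 mm of its estimated closed position, at about 8 N (right) and 11 N (left). In the last pictures both fronts sit flush with the chest.
- **Lid:** the fingertips stopped 70 mm above the bench at 11 N, which is the height of the shut lid. In the last pictures it lies flat.
- **Bystanders:** the jar, mug and vase look upright and undisturbed, judged by eye from the pictures and not measured again. The jar was partly behind the arm in the top view but clear in the scene view.
- **Glaze pot:** I could not check it, because it is hidden inside the closed drawer. I pushed that drawer slowly, at about 3 to 4 cm/s, and felt nothing unusual.
- **Arm:** it ended clear of everything, with the tool about 0.23 m above the bench.

My first fit of the chest was off by 3–4 pixels at the back corners because I had its front edge in the wrong place. The corrected fit agreed to about 1 pixel, and no final check failed.

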